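# Lift a culture dish off the drying rack with the dish lifter and set it on the light box

### The job

Slide the blade of the dish lifter under the culture dish on the drying rack, lift the dish on it, carry it level to the light box and lower it, centred, onto the two bearers before drawing the blade out. Then lay the lifter back flat on the bare worktop. Move the dish with the lifter only, never with the gripper, and leave the other dish, the beaker and the brown bottle alone.

Things in the scene. Friction and masses are not known exactly. Their poses are not given: they have to be found in the camera images.
- dish: The dish to be moved: closed flat round plastic culture dish, 89 mm diameter, 15 mm high, about 50 g, loose on the drying rack with its centre within about 6 mm of the rack's centre. Origin: centre of its underside, z up. Too wide to grasp.
- lifter: Dish lifter: small steel spatula, black handle, 130 g, loose, lying flat on the worktop on its blade and a foot under the handle. Origin: underside of the blade, at the point that belongs under the dish's centre; x points to the blade's tip, z up. Blade 40 mm wide, z 0 to 3 mm, x = -50 mm to a half-round tip at +42 mm; then an 18 mm wide neck rises to the handle.
- lifter_grip (a point): Middle of the lifter's handle, 108 mm behind the lifter's origin and 35 mm above the blade's underside; axes as the lifter's. The straight handle runs along x from -152 to -68 mm of the lifter's origin, 18 mm wide, z 24 to 46 mm; grasp across the width. Its foot (14 mm round, at x = -143 mm) reaches down to z = 0.
- drying_rack: Fixed rack, standing left or right, yaw varies. Origin: centre of its underside. Base 120 x 96 mm, 5 mm thick; two level steel bars along x, 124 mm long, 8 mm wide at y = -33 and +33 mm (58 mm free between), top at z = 50 mm, on slim legs below them; open between and under the bars. The -x end is the open front, roughly towards the robot; 12 mm pins stand on the bars at x = +57 mm.
- rack_seat (a point): Centre of the rack, level with the top of the bars (z = 50 mm); axes as the rack's.
- light_box: Fixed grey light box 136 (x) x 132 (y) mm, left or right, yaw varies. Origin: centre of its underside. White panel, top at z = 19 mm; on it two grey bearers along x, 112 mm long, y = 29 to 62 mm on either side, top at z = 44 mm. The channel between them, 58 mm wide and 25 mm deep, is open at both ends. The -x end is the front (round button), roughly towards the robot.
- light_box_seat (a point): Centre of the light box, level with the top of the bearers (z = 44 mm), where the dish's underside belongs; axes as the light box's.
- other_dish: A second culture dish of the same size that lies on the worktop itself, a bystander. Origin: centre of its underside.
- beaker: Glass beaker, 63 mm diameter, 85 mm high, a bystander. Origin: centre of its underside.
- brown_bottle: Brown bottle with a cap, 52 mm diameter, 113 mm high, a bystander. Origin: centre of its underside.
Not all that is in view belongs to the job. Of the things that look like the light_box, the larger one is meant.

How it is judged:
By the outcome, as a careful person would: the job done as asked, in the order asked, and still so for the second after the job is handed in, with the robot touching nothing.
It also fails if it takes over 69 s, if anything falls off the work surface, if the arm or the gripper's body presses on something with over 40 N, if the wrist force passes 120 N, or if a joint passes its speed limit or range.

### The arm

A 6-joint arm with a two-finger parallel gripper is mounted at the origin on a cart in front of the work surface, level with it; the furniture and walls round the work are solid. World frame = base frame: x ahead of the robot, y to its left, z up, the work surface at z = 0. Lengths are in m, angles in rad, forces in N, time in s.
With the tool pointing down it reaches from about 0.325 to 0.85 m from the base axis. Payload 15.5 kg.
Tool frame: the origin (TCP) lies at the very end of the fingers, on their centre line; the grasp point (between the pads) lies 19 mm behind it; z points along the fingers, y is the line along which they close (so a half turn about z gives the same grasp; the last joint's range is limited). The gripper opens to 91 mm and grips with 3 to 60 N. Pads are 32 mm wide; open, the fingers measure 118 mm over their backs; the gripper's body (76 mm by 178 mm) begins 60 mm behind the grasp point.
Start: joints at [1.192, 0.494, 1.345, -0, 1.302, -0.096], TCP at [0.174, 0.6, 0.214] pointing down, gripper open.
Joint ranges: [-2.91, 2.91], [-0.82, 2.16], [0.22, 2.67], [-1.22, 4.37], [0.12, 2.79], [-3.08, 3.08]. Speed limits (rad/s): [1.89, 1.89, 2.57, 3.01, 3.01, 3.01].

### API

Orientations are given as a unit quaternion [w, x, y, z].
In Python, from bench import read_state, imaging, env gives the robot as it stands. The module is installed in compiled form; this text tells all that it offers.
- The arm moves only by the tool servo_tool, never from a script. Its argument "steps" is a list of rows, each a list of 6 numbers: the shift along the tool's x, y, z in units of 40 mm (1.0 is 40 mm), then the turn, a rotation vector about the tool's x, y, z in units of 6 degrees (1.0 is 6 degrees). A call has exactly 8 rows; each row shifts and turns the commanded pose from where the row before left it, along the tool's axes as they then stand; what a row does not reach is not made up. A row lasts 1/8 s, in which the tool goes at most 62.5 mm and 10.7 degrees, less where a joint would pass 70% of its speed; a pose out of reach is approached as far as the arm can. A call is refused whole if a number of a shift passes 1 or a number of a turn 1, either way. A call with a gripper value outside its range is refused whole. "jaw" is the opening, from -1 (shut) to 1 (fully open), set as the call begins (left out, the last holds). The fingers move at their own pace and stop on an object; "grip_force" is the grip in N (left out, the last holds). Time passes only in rows, so rows that do not move let the fingers close, or fill a call up. It gives the time, the measured TCP pose, the force, the opening and the grip force at its end, in the units of the state.
- read_state(): the state, without advancing time (a new reading comes with each control period).
- imaging.camera(name): name is "side" or "top"; returns a dict with "img" (480x640x3 uint8, red, green, blue), "range_z" (480x640 float32, m along the optical axis (not along the pixel's ray), 0 where there is no reading), "fov_y" (degrees; the focal length in pixels is half the picture's height over the tangent of half this angle, whatever the lens; pixels are square), "cx", "cy" (the principal point, pixels), "position" and "orientation" of the camera in the world. Camera axes: x right, y down, z forward; pixel columns grow to the right and rows downward; lengths in m; the calibration is good to about 2 mm. A picture is of the moment at which its call begins.
- env.job_done(): hands the job in; it is judged then, once.
The state is a dict: "time": time; "joint_positions": joint angles; "dq": joint speeds; "joint_efforts": joint torques, N m; "eef_pos": TCP position; "tcp_rot": TCP orientation; "contact_force": force on the tool from outside, world axes, zero at the start; "wrist_torque": the same for the moment, N m; "width": opening from 0.0 (shut) to 1.0 (fully open); "gripper_force": force on a finger pad.
Only numpy, scipy, OpenCV 4.12 (cv2) and the standard library are available. Lean on these libraries where they do the work, as an engineer would, in place of code of your own. Each camera call takes 0.05 s, during which the arm holds its last target. There are 200 camera calls.

## Working session

There is one attempt and no reset: what is moved stays moved. The work goes in short steps, Python scripts to look and compute and a tool call to move; the robot and the scene stay as the last step left them, time stands still between calls to the robot, and variables do not carry over. Pictures are saved under pics/ and viewed, at most 10 in all, crops included, and the job is handed in when it is done.

Besides the shell and the picture viewer there is one more tool, called after "Call:" by a JSON object that holds its "api" and its "payload", one argument or row to a line. servo_tool: Moves the arm, as the interface text tells. Its arguments: {"type":"object","properties":{"steps":{"type":"array","items":{"type":"array","items":{"type":"number"}}},"jaw":{"type":"number"},"grip_force":{"type":"number"}},"required":["steps"]}

```bash
mkdir -p pics; cat > h.py <<'E'
import numpy as np, cv2
from bench import read_state, imaging, env
from scipy.spatial.transform import Rotation as R
def rot(q): return R.from_quat([q[1],q[2],q[3],q[0]])
def cam(n):
    c=imaging.camera(n); c['f']=240/np.tan(np.radians(c['fov_y'])/2); c['Rm']=rot(c['orientation']).as_matrix(); c['p']=np.array(c['position']); return c
def cloud(c):
    v,u=np.mgrid[:480,:640]; z=c['range_z']
    P=np.stack([(u-c['cx'])/c['f']*z,(v-c['cy'])/c['f']*z,z],-1)@c['Rm'].T+c['p']
    P[z==0]=np.nan; return P
def ray(c,uv,h):
    d=c['Rm']@np.array([(uv[0]-c['cx'])/c['f'],(uv[1]-c['cy'])/c['f'],1]); return c['p']+d*(h-c['p'][2])/d[2]
def save(n,im): cv2.imwrite('pics/'+n,im[...,::-1])
E
python3 - <<'E'
from h import *
s=read_state(); print(s)
for n in('top','side'):
    c=cam(n); save(n+'0.png',c['img']); np.savez(n+'0.npz',img=c['img'],P=cloud(c)); print(n,c['p'],c['Rm'].round(3).tolist(),c['f'],c['cx'],c['cy'],(c['range_z']>0).mean())
E
```

```text
{'time': 0.0, 'joint_positions': array([ 1.19248460e+00,  4.94200072e-01,  1.34614481e+00, -3.10255719e-05,
        1.30248595e+00, -9.55045710e-02]), 'dq': array([ 8.37319321e-04,  5.12079139e-04, -5.00015408e-04, -1.82690149e-05,
        2.82677153e-03,  1.19877143e-03]), 'joint_efforts': array([ 1.53527533e-03, -8.78830290e+01, -3.81837130e+01,  7.06466543e-02,
        5.36429335e-02, -1.52937400e-04]), 'eef_pos': array([0.17427454, 0.59980965, 0.21332313]), 'tcp_rot': array([-1.30761388e-04,  1.40928715e-01,  9.90019552e-01, -6.05305669e-04]), 'contact_force': array([-0.12340865, -1.89258746,  0.11115236]), 'wrist_torque': array([-0.01573014,  0.03036349,  0.05834271]), 'gripper_force': 0.0, 'width': 1.0002631215847861}
top [0.31899255 0.00558335 1.17935896] [[-0.084, -0.977, 0.198], [-0.996, 0.083, -0.015], [-0.002, -0.199, -0.98]] 466.35806043764615 318.55095173021414 242.39535627049935 0.9962337239583333
side [ 0.16703366 -0.88122999  0.93427153] [[0.908, -0.299, 0.295], [-0.419, -0.609, 0.674], [-0.022, -0.735, -0.678]] 509.53694506642404 323.80600021342764 249.4262657202287 0.995947265625
```

View pics/top0.png

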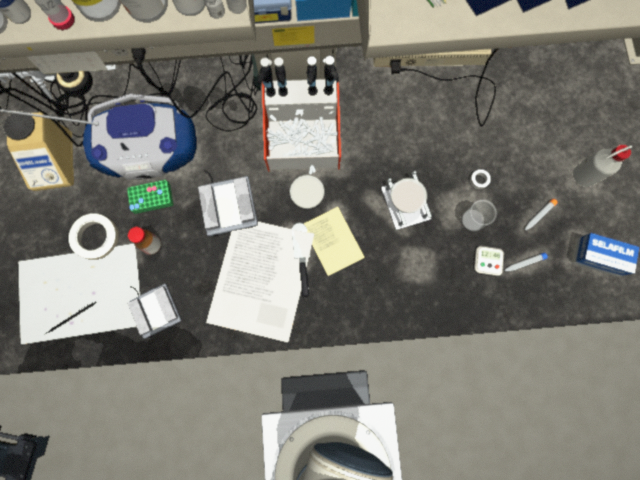

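View pics/side0.png

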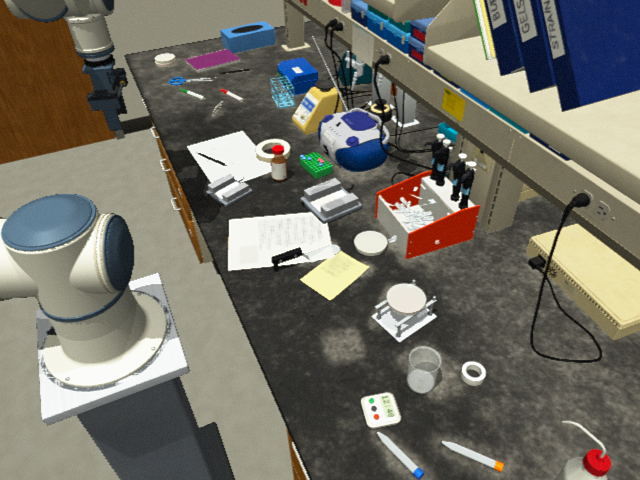

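The top view shows these candidates:
- **Dishes:** one on the rack at (407,198), which is the target. Another lies on the worktop at (307,191) and is a bystander.
- **Light boxes:** a large one at (228,205), which I choose, and a small decoy at (155,310).
- **Lifter:** the only one, with its handle at (305,280) and blade at (302,240). It lies on paper, with its tip pointing away from the robot.
- **Beaker and bottle:** the beaker is at (480,213) and the brown bottle at (147,240).

Next I'll check a close crop and measure.

```bash
cat > m.py <<'E'
from h import *
t=np.load('top0.npz');P=t['P'];im=t['img']
crop=im[160:320,180:500]; save('crop.png',cv2.resize(crop,None,fx=2.5,fy=2.5,interpolation=cv2.INTER_CUBIC))
hsv=cv2.cvtColor(im,cv2.COLOR_RGB2HSV)
def reg(u0,v0,u1,v1,zl,zh):
    m=np.zeros((480,640),bool); m[v0:v1,u0:u1]=1
    return m&(P[...,2]>zl)&(P[...,2]<zh)
def rep(n,m):
    p=P[m]; 
    if len(p)<5: print(n,'few',len(p));return
    r=cv2.minAreaRect(p[:,:2].astype(np.float32)*1000); print(n,len(p),'mean',p.mean(0).round(4),'rect',np.round(r[0],1),np.round(r[1],1),round(r[2],1),'zmed',np.median(p[:,2]).round(4))
rep('table',reg(380,240,430,280,-.05,.05))
rep('bigbox all',reg(190,165,265,245,.008,.08))
rep('bigbox bearers',reg(190,165,265,245,.034,.06))
rep('smallbox all',reg(120,275,190,345,.008,.08))
rep('rackdish',reg(375,165,440,235,.058,.08))
rep('rack bars',reg(375,165,440,235,.04,.056))
rep('rack base',reg(375,165,440,235,.002,.012))
rep('otherdish',reg(285,168,328,212,.008,.03))
rep('handle',reg(285,250,325,305,.03,.06))
dark=reg(290,245,320,305,.02,.06)&(hsv[...,2]<60); rep('handle dark',dark)
rep('beaker',reg(455,190,500,240,.02,.12))
rep('bottle',reg(120,215,170,265,.02,.15))
rep('pipette box',reg(255,60,345,175,.02,.15))
E
python3 m.py
```

```text
table 1993 mean [ 0.4946 -0.2278 -0.0006] rect [ 495.  -228.4] [128.9 103. ] 84.8 zmed -0.0006
bigbox all 2639 mean [0.6665 0.2127 0.0294] rect [679.4 215.8] [186.2 131.9] 7.4 zmed 0.0219
bigbox bearers 1153 mean [0.6709 0.2145 0.0434] rect [672.5 214.7] [113.9 123.8] 7.6 zmed 0.0435
smallbox all 1735 mean [0.4156 0.4072 0.0215] rect [408.5 404.6] [135.5  99.1] 21.0 zmed 0.0169
rackdish 968 mean [ 0.645  -0.2439  0.0645] rect [ 649.6 -243.7] [97.4 89.2] 8.7 zmed 0.0645
rack bars 172 mean [ 0.6334 -0.247   0.0489] rect [ 641.8 -244.6] [123.7  82.6] 13.7 zmed 0.0487
rack base 819 mean [ 0.633  -0.2426  0.0044] rect [ 652.5 -253.4] [169.1 192.3] 83.7 zmed 0.0039
otherdish 910 mean [0.6948 0.0071 0.015 ] rect [706.8   8.2] [114.9  87.5] 2.3 zmed 0.015
handle 250 mean [0.4601 0.0328 0.0447] rect [461.8  33. ] [85.2 18.3] 1.7 zmed 0.0449
handle dark 117 mean [0.4611 0.0315 0.0446] rect [460.   31.7] [15.5 81.7] 89.7 zmed 0.0449
beaker 565 mean [ 0.5824 -0.4164  0.0562] rect [ 581.7 -414.6] [61.2 63.4] 61.8 zmed 0.0571
bottle 577 mean [0.5831 0.4082 0.0801] rect [585.5 413.7] [47.9 49.7] 12.6 zmed 0.0739
pipette box 5891 mean [0.8794 0.0087 0.0708] rect [891.5  14.7] [215.8 300.5] 89.6 zmed 0.0745
```

```bash
python3 - <<'E'
from h import *
s=cv2.imread('pics/side0.png')[160:350,180:480]; cv2.imwrite('pics/scrop.png',cv2.resize(s,None,fx=2.6,fy=2.6,interpolation=cv2.INTER_CUBIC))
E
```

```text
(no output)
```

View pics/crop.png

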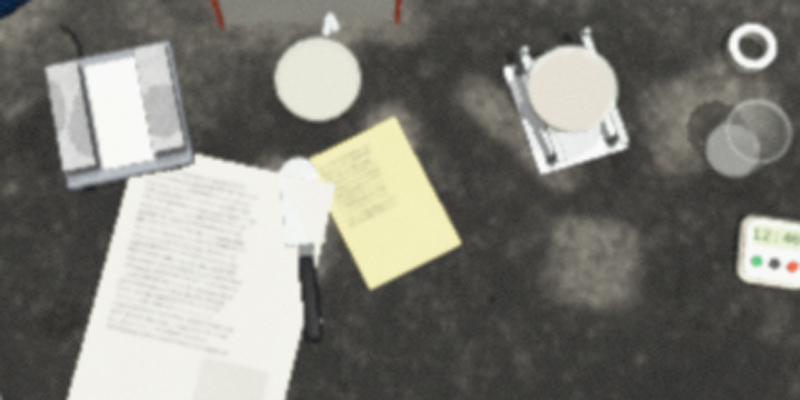

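View pics/scrop.png

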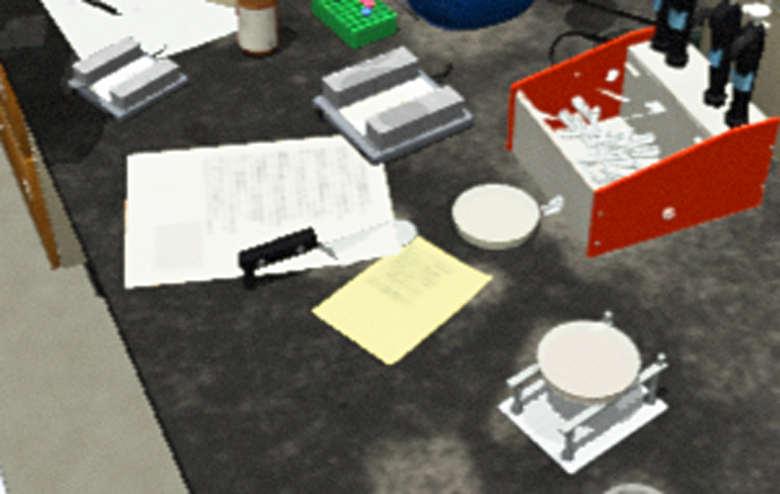

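Crops confirm the choices: pinkish dish on the rack (crop 571,88), big light box (crop 120,115), lifter tip (crop 298,160), handle end (crop 316,335). Next I'll refine the measurements.

```bash
cat > m2.py <<'E'
from h import *
c=cam('top');P=cloud(c);im=c['img'];hsv=cv2.cvtColor(im,cv2.COLOR_RGB2HSV)
def win(m,u0,v0,u1,v1):
    k=np.zeros((480,640),bool);k[v0:v1,u0:u1]=1;return k&m
def el(m,h,n):
    m=cv2.morphologyEx(m.astype(np.uint8),cv2.MORPH_OPEN,np.ones((9,9)))
    cs,_=cv2.findContours(m,0,1);k=max(cs,key=cv2.contourArea)
    w=np.array([ray(c,q,h)[:2] for q in k[:,0].astype(float)],np.float32)*1000
    print(n,np.round(cv2.minEnclosingCircle(w),1).tolist() if 0 else cv2.minEnclosingCircle(w),cv2.fitEllipse(w))
el(win((P[...,2]>.058)&(P[...,2]<.075),375,165,440,235),.065,'dish')
el(win((P[...,2]>.008)&(P[...,2]<.02),285,172,328,212),.015,'other')
# rack bars
m=win((P[...,2]>.044)&(P[...,2]<.0535),375,165,440,235); p=P[m][:,:2]*1000
for a in (11,13.7,16):
    u=np.array([np.cos(np.radians(a)),np.sin(np.radians(a))]);v=np.array([-u[1],u[0]])
    l=(p-[642,-244.6])@v; print(a,np.histogram(l,np.arange(-50,51,5))[0])
u=np.array([np.cos(np.radians(13.7)),np.sin(np.radians(13.7))]);v=np.array([-u[1],u[0]])
for s in(-1,1):
    q=p[np.abs((p-[642,-244.6])@v-33*s)<9]; f=cv2.fitLine(q.astype(np.float32),cv2.DIST_HUBER,0,.01,.01).ravel()
    x=(q-[642,-244.6])@u; print('bar',s,len(q),'yaw',np.degrees(np.arctan(f[1]/f[0])),'lat',(f[2:]-[642,-244.6])@v,'along',x.min(),x.max())
# base front corners, pins
for n,uv,h in(('baseF',(180+543/2.5,160+173/2.5),.005),('baseR',(180+628/2.5,160+148/2.5),.005),('baseBL',(180+505/2.5,160+66/2.5),.005),('tip',(180+298/2.5,160+158/2.5),.003)):
    print(n,(ray(c,uv,h)*1000).round(1))
# handle line
m=win((P[...,2]>.038)&(P[...,2]<.055),285,250,325,310); q=P[m][:,:2]*1000
f=cv2.fitLine(q.astype(np.float32),cv2.DIST_HUBER,0,.01,.01).ravel(); print('handle yaw',np.degrees(np.arctan(f[1]/f[0])),f[2:], q.min(0),q.max(0))
# bearers
for s in(-1,1):
    u=np.array([np.cos(.1326),np.sin(.1326)]);v=np.array([-u[1],u[0]]);o=np.array([672.5,214.7])
    m=win((P[...,2]>.036)&(P[...,2]<.055),190,165,265,245);q=P[m][:,:2]*1000;q=q[((q-o)@v)*s>0]
    print('bearer',cv2.minAreaRect(q.astype(np.float32)))
E
python3 m2.py
```

```text
dish ((644.99755859375, -244.03579711914062), 44.43910598754883) ((646.1766357421875, -240.4705352783203), (75.5124740600586, 86.7269515991211), 89.35665130615234)
other ((690.2120971679688, -0.328988254070282), 38.18505859375) ((692.0372924804688, -6.267151832580566), (46.39529037475586, 79.68695068359375), 95.90313720703125)
11 [ 0  7 36 28  0  0  0  0  0  1  0  0  0  0  4 36 37  4  3  0]
13.7 [ 0  4 42 25  0  0  0  0  0  0  1  0  0  0  4 28 48  1  3  0]
16 [ 0 10 32 25  4  0  0  0  0  0  1  0  0  0  5 27 38 11  3  0]
bar -1 71 yaw 12.866773 lat -36.09318098600628 along -61.762340334193574 61.16769819518716
bar 1 83 yaw 13.444003 lat 30.836525264546705 along -61.11452759739423 61.24645702135742
baseF [ 573.9 -217.5    5. ]
baseR [ 592.8 -308.5    5. ]
baseBL [ 692.1 -191.2    5. ]
tip [611.7  33.6   3. ]
handle yaw 1.2197114 [460.0016    32.814735] [419.21005842  23.45539031] [503.11439247  42.14676181]
bearer ((678.1998291015625, 169.58367919921875), (112.41536712646484, 33.63973617553711), 8.006438255310059)
bearer ((666.019775390625, 260.0035400390625), (112.88301086425781, 33.97529602050781), 7.278434753417969)
```

```bash
cat > plan.py <<'E'
# plan.py x y z heading(lifter yaw deg) nrows [x y z heading n ...] : rows from measured pose through waypoints
from h import *; import sys
def Rt(h): # lifter x heading h -> tool x points opposite, z down
    a=np.radians(h); return R.from_matrix(np.array([[-np.cos(a),-np.sin(a),0],[-np.sin(a),np.cos(a),0],[0,0,-1]]).T.reshape(3,3))
s=read_state(); p=np.array(s['eef_pos']); r=rot(s['tcp_rot']); a=list(map(float,sys.argv[1:])); rows=[]
for i in range(0,len(a),5):
    t=np.array(a[i:i+3]); g=Rt(a[i+3]); n=int(a[i+4]); p0=p.copy(); r0=r; d=(r0.inv()*g).as_rotvec()
    for k in range(1,n+1):
        pt=p0+(t-p0)*k/n; rt=r0*R.from_rotvec(d*k/n)
        sh=np.round(r.inv().apply(pt-p)/.04,2); tu=np.round(np.degrees((r.inv()*rt).as_rotvec())/6,2)
        p=p+r.apply(sh*.04); r=r*R.from_rotvec(np.radians(tu*6)); rows.append(np.r_[sh,tu]+0.)
rows=np.array(rows); print('max',np.abs(rows).max(0),'t',s['time'])
for i in range(0,len(rows),8): print('['+','.join('['+','.join(f'{x:g}' for x in q)+']' for q in rows[i:i+8])+']')
E
python3 plan.py .4615 .0328 .12 1.0 24 .4615 .0328 .016 1.0 8
```

```text
max [0.45 0.59 0.33 0.01 0.   0.12] t 0.15
[[-0.45,-0.48,0.1,0,0,-0.12],[-0.45,-0.49,0.1,0,0,-0.12],[-0.44,-0.5,0.09,0,0,-0.12],[-0.43,-0.5,0.1,0,0,-0.12],[-0.43,-0.5,0.1,0,0,-0.12],[-0.42,-0.52,0.1,0,0,-0.12],[-0.41,-0.51,0.09,0,0,-0.12],[-0.41,-0.52,0.1,0,0,-0.12]]
[[-0.4,-0.53,0.1,0,0,-0.12],[-0.4,-0.53,0.1,0,0,-0.11],[-0.39,-0.54,0.1,0,0,-0.12],[-0.38,-0.54,0.09,0,0,-0.12],[-0.37,-0.54,0.1,0,0,-0.12],[-0.37,-0.55,0.1,0,0,-0.12],[-0.36,-0.56,0.1,-0.01,0,-0.12],[-0.36,-0.56,0.09,0,0,-0.12]]
[[-0.34,-0.56,0.1,0,0,-0.12],[-0.34,-0.57,0.1,0,0,-0.12],[-0.34,-0.57,0.1,0,0,-0.12],[-0.32,-0.58,0.09,0,0,-0.12],[-0.32,-0.58,0.1,0,0,-0.12],[-0.31,-0.59,0.1,0,0,-0.12],[-0.3,-0.59,0.09,0,0,-0.12],[-0.3,-0.59,0.1,0,0,-0.12]]
[[0,0,0.33,0,0,0],[0,0,0.32,0,0,0],[0,0,0.33,0,0,0],[0,0,0.32,0,0,0],[0,0,0.33,0,0,0],[0,0,0.32,0,0,0],[0,0,0.33,0,0,0],[0,0,0.32,0,0,0]]
```

Call:
{"api": "servo_tool", "payload": {
  "steps": [
    [-0.45,-0.48,0.1,0,0,-0.12],
    [-0.45,-0.49,0.1,0,0,-0.12],
    [-0.44,-0.5,0.1,0,0,-0.12],
    [-0.43,-0.5,0.1,0,0,-0.12],
    [-0.43,-0.5,0.1,0,0,-0.12],
    [-0.42,-0.52,0.1,0,0,-0.12],
    [-0.41,-0.51,0.1,0,0,-0.12],
    [-0.41,-0.52,0.1,0,0,-0.12]
  ],
  "jaw": 1
}}

```text
time: 1.15
eef_pos: [0.2703, 0.4105, 0.1817]
tcp_rot: [-0.0, 0.091, 0.996, -0.0]
contact_force: [-0.1, 0.1, 0.5]
width: 1.0
gripper_force: 0.0
```

Call:
{"api": "servo_tool", "payload": {
  "steps": [
    [-0.4,-0.53,0.1,0,0,-0.12],
    [-0.4,-0.53,0.1,0,0,-0.12],
    [-0.39,-0.54,0.1,0,0,-0.12],
    [-0.38,-0.54,0.1,0,0,-0.12],
    [-0.37,-0.54,0.1,0,0,-0.12],
    [-0.37,-0.55,0.1,0,0,-0.12],
    [-0.36,-0.56,0.1,0,0,-0.12],
    [-0.36,-0.56,0.1,0,0,-0.12]
  ]
}}

```text
time: 2.15
eef_pos: [0.3664, 0.2214, 0.1498]
tcp_rot: [-0.0, 0.041, 0.999, -0.0]
contact_force: [-0.1, 0.0, 0.9]
width: 1.0
gripper_force: 0.0
```

Call:
{"api": "servo_tool", "payload": {
  "steps": [
    [-0.34,-0.56,0.1,0,0,-0.12],
    [-0.34,-0.57,0.1,0,0,-0.12],
    [-0.34,-0.57,0.1,0,0,-0.12],
    [-0.32,-0.58,0.1,0,0,-0.12],
    [-0.32,-0.58,0.1,0,0,-0.12],
    [-0.31,-0.59,0.1,0,0,-0.12],
    [-0.3,-0.59,0.1,0,0,-0.12],
    [-0.3,-0.59,0.1,0,0,-0.12]
  ]
}}

```text
time: 3.15
eef_pos: [0.4623, 0.0323, 0.1177]
tcp_rot: [-0.0, -0.01, 1.0, 0.0]
contact_force: [-0.1, -0.0, -0.2]
width: 1.001
gripper_force: 0.0
```

```bash
python3 plan.py .4615 .0328 .016 1.0 8; python3 - <<'E'
from h import *
s=read_state();print(s['eef_pos'],s['tcp_rot'],s['contact_force'])
c=cam('side'); save('side1.png',cv2.resize(c['img'][150:350,150:420],None,fx=2.8,fy=2.8,interpolation=cv2.INTER_CUBIC))
E
```

```text
max [0.01 0.01 0.32 0.   0.   0.01] t 3.15
[[0,0,0.32,0,0,0],[0,0,0.32,0,0,0],[0.01,0,0.31,0,0,0.01],[0,0.01,0.32,0,0,0],[0,0,0.32,0,0,0],[0,0,0.32,0,0,0],[0.01,0,0.32,0,0,0],[0,0,0.31,0,0,0.01]]
[0.46226415 0.03231977 0.11774822] [-5.56893505e-05 -9.55713995e-03  9.99954328e-01  6.91214111e-06] [-0.08999372 -0.01576183 -0.21424666]
```

View pics/side1.png

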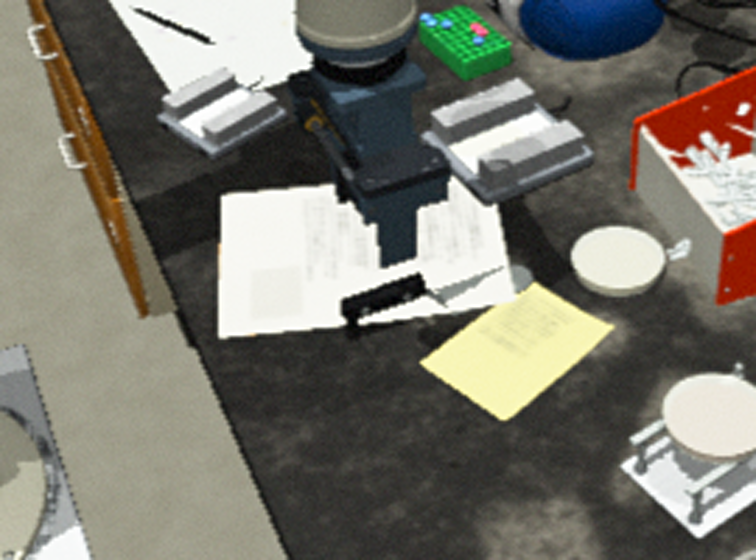

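The gripper (398,255) is open above the handle (385,297) and straddles it. I'll descend and grip.

Call:
{"api": "servo_tool", "payload": {
  "steps": [
    [0,0,0.4,0,0,0],
    [0,0,0.4,0,0,0],
    [0.01,0,0.4,0,0,0],
    [0.01,0.01,0.4,0,0,0],
    [0,0,0.4,0,0,0],
    [0,0,0.35,0,0,0],
    [0,0,0.19,0,0,0],
    [0,0,0,0,0,0]
  ]
}}

```text
time: 4.2
eef_pos: [0.4609, 0.0336, 0.016]
tcp_rot: [-0.0, -0.009, 1.0, 0.0]
contact_force: [0.1, -0.2, -0.4]
width: 0.999
gripper_force: 0.0
```

Call:
{"api": "servo_tool", "payload": {
  "steps": [
    [0,0,0,0,0,0],
    [0,0,0,0,0,0],
    [0,0,0,0,0,0],
    [0,0,0,0,0,0],
    [0,0,0,0,0,0],
    [0,0,0,0,0,0],
    [0,0,0,0,0,0],
    [0,0,0,0,0,0]
  ],
  "jaw": -1,
  "grip_force": 50
}}

```text
time: 5.2
eef_pos: [0.4612, 0.0335, 0.0163]
tcp_rot: [-0.0, -0.009, 1.0, -0.0]
contact_force: [-0.0, -0.3, -0.5]
width: 0.198
gripper_force: 50.0
```

```bash
python3 plan.py .4612 .0335 .13 1.0 8 .4132 -.2983 .13 13.1 16
```

```text
max [0.18 0.52 0.36 0.   0.   0.13] t 5.2
[[0,0,-0.36,0,0,0],[0,0,-0.35,0,0,0],[0,0,-0.36,0,0,0],[0,0,-0.35,0,0,0.01],[0,0,-0.36,0,0,0],[0,0,-0.35,0,0,0],[0,0,-0.36,0,0,0],[0,0,-0.35,0,0,0]]
[[0.08,-0.52,0,0,0,-0.13],[0.1,-0.51,0,0,0,-0.12],[0.09,-0.52,0,0,0,-0.13],[0.11,-0.51,0,0,0,-0.12],[0.11,-0.51,0,0,0,-0.13],[0.12,-0.51,0,0,0,-0.13],[0.12,-0.51,0,0,0,-0.12],[0.13,-0.51,0,0,0,-0.13]]
[[0.14,-0.5,0,0,0,-0.12],[0.15,-0.51,0,0,0,-0.13],[0.15,-0.5,0,0,0,-0.12],[0.16,-0.5,0,0,0,-0.13],[0.16,-0.5,0,0,0,-0.13],[0.17,-0.49,0,0,0,-0.12],[0.18,-0.49,0,0,0,-0.13],[0.18,-0.5,0,0,0,-0.12]]
```

Call:
{"api": "servo_tool", "payload": {
  "steps": [
    [0,0,-0.35,0,0,0],
    [0,0,-0.35,0,0,0],
    [0,0,-0.35,0,0,0],
    [0,0,-0.35,0,0,0],
    [0,0,-0.35,0,0,0],
    [0,0,-0.35,0,0,0],
    [0,0,-0.35,0,0,0],
    [0,0,-0.35,0,0,0]
  ]
}}

```text
time: 6.2
eef_pos: [0.4611, 0.0336, 0.1299]
tcp_rot: [0.0, -0.009, 1.0, -0.0]
contact_force: [-0.4, -0.4, -1.0]
width: 0.192
gripper_force: 50.0
```

Call:
{"api": "servo_tool", "payload": {
  "steps": [
    [0.08,-0.52,0,0,0,-0.13],
    [0.1,-0.51,0,0,0,-0.12],
    [0.09,-0.52,0,0,0,-0.13],
    [0.11,-0.51,0,0,0,-0.12],
    [0.11,-0.51,0,0,0,-0.13],
    [0.12,-0.51,0,0,0,-0.13],
    [0.12,-0.51,0,0,0,-0.12],
    [0.13,-0.51,0,0,0,-0.13]
  ]
}}

```text
time: 7.2
eef_pos: [0.4373, -0.1331, 0.1294]
tcp_rot: [0.0, -0.062, 0.998, -0.0]
contact_force: [-0.1, -0.2, -1.2]
width: 0.193
gripper_force: 50.0
```

Call:
{"api": "servo_tool", "payload": {
  "steps": [
    [0.14,-0.5,0,0,0,-0.12],
    [0.15,-0.51,0,0,0,-0.13],
    [0.15,-0.5,0,0,0,-0.12],
    [0.16,-0.5,0,0,0,-0.13],
    [0.16,-0.5,0,0,0,-0.13],
    [0.17,-0.49,0,0,0,-0.12],
    [0.18,-0.49,0,0,0,-0.13],
    [0.18,-0.5,0,0,0,-0.12]
  ]
}}

```text
time: 8.2
eef_pos: [0.4135, -0.2991, 0.1295]
tcp_rot: [0.0, -0.115, 0.993, -0.0]
contact_force: [-0.0, 0.1, -0.6]
width: 0.195
gripper_force: 50.0
```

```bash
python3 - <<'E'
from h import *
s=read_state();print(s['time'],s['eef_pos'],s['tcp_rot'],s['contact_force'],s['wrist_torque'],s['width'])
T=np.array(s['eef_pos']);H=R.from_euler('z',13.1,degrees=True).as_matrix()
for n in('top','side'):
    c=cam(n);P=cloud(c); L=(P-T)@H  # lifter axes, from grip point
    m=(L[...,0]>.050)&(L[...,0]<.19)&(abs(L[...,1])<.05)&(abs(L[...,2]+.014)<.025)&(c['range_z']>0)
    q=L[m]*1000;b=q[q[:,0]>60]
    print(n,len(q),'xmax',np.sort(q[:,0])[-6:].round(1),'blade y',np.percentile(b[:,1],[1,50,99]).round(1),'z vs x:',[(x,np.median(b[abs(b[:,0]-x)<8,2]).round(1),np.median(b[abs(b[:,0]-x)<8,1]).round(1)) for x in(70,90,110,130)])
    v,u=np.where(m);print(u.min(),u.max(),v.min(),v.max())
    if n=='side': save('side2.png',cv2.resize(c['img'][180:400,240:480],None,fx=2.7,fy=2.7,interpolation=cv2.INTER_CUBIC))
E
```

```text
8.2 [ 0.41349208 -0.29910869  0.12947156] [ 2.61126916e-04 -1.14597930e-01  9.93411880e-01 -2.87174856e-04] [-0.03365301  0.10113798 -0.61938648] [ 0.04027982  0.02044602 -0.00966867] 0.1953218679565129
top 677 xmax [150.2 150.4 151.  151.3 151.7 152.5] blade y [-17.9   1.8  21.5] z vs x: [(70, np.float64(-13.2), np.float64(1.6)), (90, np.float64(-13.1), np.float64(1.7)), (110, np.float64(-13.0), np.float64(1.9)), (130, np.float64(-12.8), np.float64(2.2))]
420 446 222 263
side 247 xmax [149.8 149.9 150.3 150.3 150.6 150.7] blade y [-22.3  -4.7  18. ] z vs x: [(70, np.float64(nan), np.float64(nan)), (90, np.float64(-12.1), np.float64(-20.9)), (110, np.float64(-12.1), np.float64(-15.4)), (130, np.float64(-12.6), np.float64(-2.7))]
361 381 298 319
  return _methods._mean(a, axis=axis, dtype=dtype,
  ret = ret.dtype.type(ret / rcount)
```

View pics/side2.png

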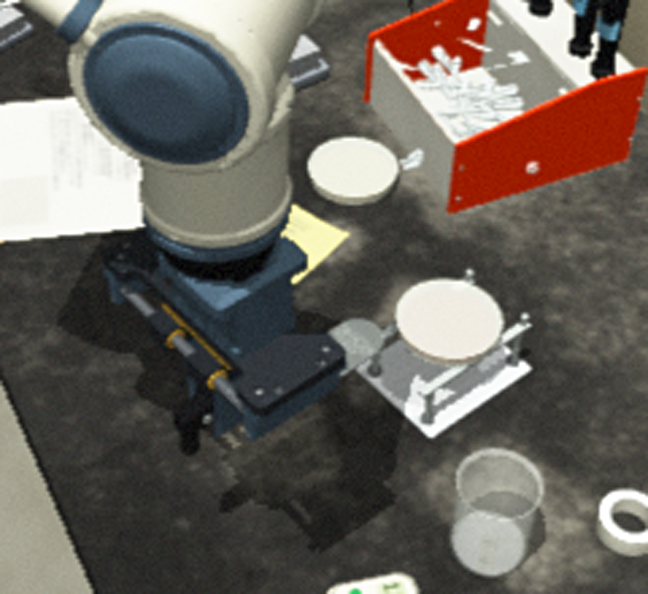

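The blade (355,345) is level and in line with the rack's open front. The blade tip is 150 mm ahead of the grip as expected, and the top camera shows it about 1.8 mm to the left.

```bash
python3 plan.py .4135 -.2998 .057 13.1 8 .5401 -.2703 .057 13.1 16
```

```text
max [0.21 0.01 0.23 0.01 0.01 0.  ] t 8.3
[[0,0,0.23,0,0,0],[0,0,0.22,0,0,0],[0,0.01,0.23,-0.01,0,0],[0,0,0.23,0,0,0],[0,0,0.22,0,0.01,0],[0,0,0.23,0,0,0],[0,0,0.22,0,0,0],[0,0,0.23,-0.01,0,0]]
[[-0.2,0,0,0,0,0],[-0.21,0,0,0,0,0],[-0.2,0,0,0,0,0],[-0.2,0,0,0,0,0],[-0.2,0,0,0,0,0],[-0.21,0,0,0,0,0],[-0.2,0,0,0,0,0],[-0.2,0,0,0,0,0]]
[[-0.21,0,0,0,0,0],[-0.2,0,0,0,0,0],[-0.2,0,0,0,0,0],[-0.2,0,0,0,0,0],[-0.21,0,0,0,0,0],[-0.2,0,0,0,0,0],[-0.2,0.01,0,0,0,0],[-0.21,0,0,0,0,0]]
```

Call:
{"api": "servo_tool", "payload": {
  "steps": [
    [0,0,0.25,0,0,0],
    [0,0,0.25,0,0,0],
    [0,0,0.25,0,0,0],
    [0,0,0.25,0,0,0],
    [0,0,0.25,0,0,0],
    [0,0,0.25,0,0,0],
    [0,0,0.2,0,0,0],
    [0,0,0.1,0,0,0]
  ]
}}

```text
time: 9.3
eef_pos: [0.4136, -0.2984, 0.0558]
tcp_rot: [-0.0, -0.114, 0.993, 0.0]
contact_force: [0.3, 0.1, -1.6]
width: 0.195
gripper_force: 50.0
```

```bash
python3 plan.py .5401 -.2703 .057 13.1 16; python3 - <<'E'
from h import *
s=read_state();print(s['eef_pos'],s['tcp_rot'],s['contact_force'])
E
```

```text
max [0.21 0.01 0.01 0.   0.   0.01] t 9.3
[[-0.2,0,0,0,0,0],[-0.2,0,0,0,0,0],[-0.21,-0.01,-0.01,0,0,0],[-0.2,0,0,0,0,0],[-0.2,0,0,0,0,0],[-0.2,0,0,0,0,0],[-0.21,0,0,0,0,0],[-0.2,-0.01,-0.01,0,0,0]]
[[-0.2,0,0,0,0,0],[-0.2,0,0,0,0,0],[-0.21,0,0,0,0,0],[-0.2,-0.01,0,0,0,0],[-0.2,0,-0.01,0,0,0],[-0.2,0,0,0,0,0.01],[-0.21,0,0,0,0,0],[-0.2,0,0,0,0,0]]
[ 0.41358969 -0.29841657  0.05577757] [-1.59201135e-04 -1.14382543e-01  9.93436750e-01  1.80158415e-04] [ 0.3189813   0.06735522 -1.62657293]
```

Call:
{"api": "servo_tool", "payload": {
  "steps": [
    [-0.2,-0.02,-0.01,0,0,0],
    [-0.2,-0.01,0,0,0,0],
    [-0.2,0,0,0,0,0],
    [-0.2,0,0,0,0,0],
    [-0.2,0,0,0,0,0],
    [-0.2,0,0,0,0,0],
    [-0.2,0,0,0,0,0],
    [-0.2,0,0,0,0,0]
  ]
}}

```text
time: 10.3
eef_pos: [0.4768, -0.285, 0.0567]
tcp_rot: [-0.0, -0.114, 0.993, 0.0]
contact_force: [-0.4, 0.2, -1.9]
width: 0.193
gripper_force: 50.0
```

Call:
{"api": "servo_tool", "payload": {
  "steps": [
    [-0.2,0,0,0,0,0],
    [-0.2,0,0,0,0,0],
    [-0.2,0,0,0,0,0],
    [-0.2,0,0,0,0,0],
    [-0.2,0,0,0,0,0],
    [-0.2,0,0,0,0,0],
    [-0.2,0,0,0,0,0],
    [-0.2,0,0,0,0,0]
  ]
}}

```text
time: 11.3
eef_pos: [0.5391, -0.2704, 0.0567]
tcp_rot: [-0.0, -0.114, 0.993, -0.0]
contact_force: [-0.7, 1.1, -1.6]
width: 0.196
gripper_force: 50.0
```

```bash
python3 plan.py .5401 -.2703 .085 13.1 8; cat > dish.py <<'E'
from h import *
s=read_state();print(s['time'],s['eef_pos'],s['tcp_rot'],s['contact_force'])
import sys; z=float(sys.argv[1]); x,y=map(float,sys.argv[2:4]); yaw=float(sys.argv[4])
T=np.array(s['eef_pos']);H=R.from_euler('z',yaw,degrees=True).as_matrix()
for n in('top','side'):
    c=cam(n);P=cloud(c)
    m=(abs(P[...,2]-z)<.006)&(np.hypot(P[...,0]-x,P[...,1]-y)<.056)&(c['range_z']>0)
    m=cv2.morphologyEx(m.astype(np.uint8),cv2.MORPH_OPEN,np.ones((7,7)))
    k=max(cv2.findContours(m,0,1)[0],key=cv2.contourArea)
    w=np.array([ray(c,q,z)[:2] for q in k[:,0].astype(float)],np.float32)*1000
    (cx,cy),r=cv2.minEnclosingCircle(w); d=(np.array([cx,cy,0])-T*1000)@H
    q=P[m>0]; A=np.c_[q[:,:2]-q[:,:2].mean(0),np.ones(len(q))]; g=np.linalg.lstsq(A,q[:,2],rcond=None)[0]
    print(n,'dish',round(cx,1),round(cy,1),'r',round(r,1),'from grip (lifter axes)',d[:2].round(1),'top z',np.median(q[:,2]).round(4),'tilt deg',np.degrees(g[:2]).round(2))
E
python3 dish.py .065 .645 -.244 13.1
```

```text
max [0.01 0.   0.09 0.   0.   0.01] t 11.3
[[0,0,-0.09,0,0,0],[-0.01,0,-0.09,0,0,0],[0,0,-0.09,0,0,0],[0,0,-0.08,0,0,0],[-0.01,0,-0.09,0,0,0],[0,0,-0.09,0,0,0],[0,0,-0.09,0,0,0.01],[0,0,-0.09,0,0,0]]
11.3 [ 0.53913015 -0.27043664  0.05673012] [-3.73873727e-06 -1.14414529e-01  9.93433095e-01 -2.21114995e-05] [-0.73318113  1.05108204 -1.56552076]
top dish 664.5 -244.4 r 29.8 from grip (lifter axes) [128.   -3.1] top z 0.0647 tilt deg [-0.43  0.76]
side dish 656.6 -243.6 r 42.4 from grip (lifter axes) [120.5  -0.5] top z 0.0651 tilt deg [-1.38 -0.27]
```

Call:
{"api": "servo_tool", "payload": {
  "steps": [
    [-0.02,0,-0.1,0,0,0],
    [0,0,-0.05,0,0,0],
    [0,0,-0.05,0,0,0],
    [0,0,-0.05,0,0,0],
    [0,0,-0.1,0,0,0],
    [0,0,-0.1,0,0,0],
    [0,0,-0.1,0,0,0],
    [0,0,-0.1,0,0,0]
  ]
}}

```text
time: 12.4
eef_pos: [0.5394, -0.2704, 0.083]
tcp_rot: [0.0, -0.114, 0.993, -0.0]
contact_force: [1.1, 0.2, -2.2]
width: 0.192
gripper_force: 50.0
```

```bash
python3 dish.py .0839 .645 -.244 13.1;  python3 - <<'E'
from h import *
c=cam('side'); save('side3.png',cv2.resize(c['img'][180:400,240:480],None,fx=2.7,fy=2.7,interpolation=cv2.INTER_CUBIC))
E
```

```text
12.4 [ 0.53939606 -0.27039566  0.08303388] [ 1.27181523e-05 -1.14410608e-01  9.93433547e-01 -2.78142521e-05] [ 1.09043549  0.19905866 -2.15132157]
top dish 650.0 -240.6 r 43.5 from grip (lifter axes) [114.5   4. ] top z 0.0852 tilt deg [ 0.26 -0.01]
side dish 662.9 -220.3 r 22.1 from grip (lifter axes) [131.7  20.8] top z 0.0863 tilt deg [-0.35 -0.1 ]
```

View pics/side3.png

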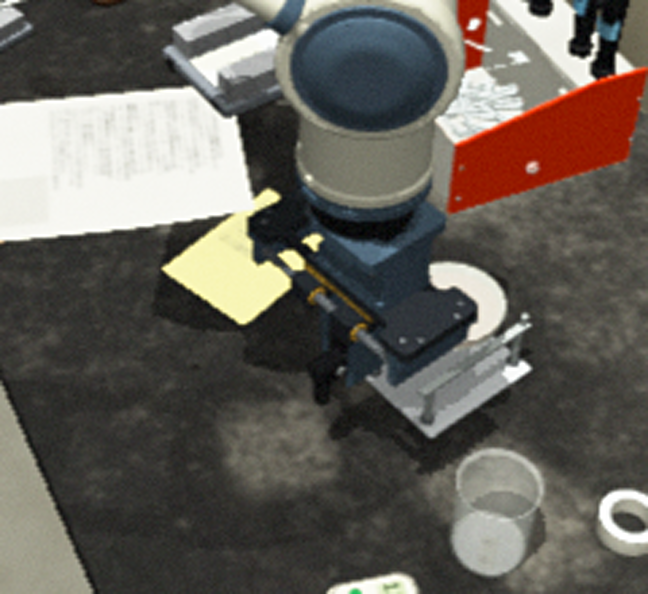

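The dish (470,300) sits level on the blade, clear of the rack. Next I'll raise it and carry it over.

```bash
python3 plan.py .5394 -.2704 .14 13.1 8 .5651 .2004 .14 7.65 40
```

```text
max [0.08 0.29 0.18 0.   0.   0.03] t 12.55
[[0,0,-0.18,0,0,0],[0,0,-0.18,0,0,0],[0,0,-0.17,0,0,0],[0,0,-0.18,0,0,0],[0,0,-0.18,0,0,0],[0,0,-0.18,0,0,0],[0,0,-0.18,0,0,0.01],[0,0,-0.18,0,0,0]]
[[-0.08,0.28,0,0,0,0.02],[-0.08,0.29,0,0,0,0.03],[-0.08,0.28,0,0,0,0.02],[-0.08,0.28,0,0,0,0.02],[-0.08,0.29,0,0,0,0.02],[-0.08,0.28,0,0,0,0.03],[-0.08,0.29,0,0,0,0.02],[-0.08,0.28,0,0,0,0.02]]
[[-0.08,0.28,0,0,0,0.02],[-0.07,0.29,0,0,0,0.03],[-0.08,0.28,0,0,0,0.02],[-0.07,0.29,0,0,0,0.02],[-0.08,0.28,0,0,0,0.02],[-0.07,0.29,0,0,0,0.03],[-0.07,0.29,0,0,0,0.02],[-0.07,0.28,0,0,0,0.02]]
[[-0.08,0.29,0,0,0,0.02],[-0.07,0.28,0,0,0,0.03],[-0.07,0.29,0,0,0,0.02],[-0.07,0.29,0,0,0,0.02],[-0.06,0.28,0,0,0,0.02],[-0.07,0.29,0,0,0,0.03],[-0.07,0.29,0,0,0,0.02],[-0.07,0.28,0,0,0,0.02]]
[[-0.06,0.29,0,0,0,0.03],[-0.07,0.29,0,0,0,0.02],[-0.06,0.28,0,0,0,0.02],[-0.07,0.29,0,0,0,0.02],[-0.06,0.29,0,0,0,0.03],[-0.06,0.29,0,0,0,0.02],[-0.06,0.29,0,0,0,0.02],[-0.07,0.28,0,0,0,0.02]]
[[-0.06,0.29,0,0,0,0.03],[-0.06,0.29,0,0,0,0.02],[-0.05,0.29,0,0,0,0.02],[-0.06,0.29,0,0,0,0.02],[-0.06,0.29,0,0,0,0.03],[-0.06,0.29,0,0,0,0.02],[-0.05,0.29,0,0,0,0.02],[-0.06,0.29,0,0,0,0.02]]
```

Call:
{"api": "servo_tool", "payload": {
  "steps": [
    [0,0,-0.15,0,0,0],
    [0,0,-0.2,0,0,0],
    [0,0,-0.2,0,0,0],
    [0,0,-0.2,0,0,0],
    [0,0,-0.2,0,0,0],
    [0,0,-0.2,0,0,0],
    [0,0,-0.2,0,0,0],
    [0,0,-0.1,0,0,0]
  ]
}}

```text
time: 13.55
eef_pos: [0.5396, -0.2705, 0.1413]
tcp_rot: [0.0, -0.114, 0.993, -0.0]
contact_force: [-0.0, -0.0, -2.0]
width: 0.195
gripper_force: 50.0
```

Call:
{"api": "servo_tool", "payload": {
  "steps": [
    [-0.02,0.08,0,0,0,0.02],
    [-0.04,0.16,0,0,0,0.02],
    [-0.07,0.24,0,0,0,0.02],
    [-0.08,0.28,0,0,0,0.02],
    [-0.08,0.29,0,0,0,0.02],
    [-0.08,0.29,0,0,0,0.02],
    [-0.08,0.29,0,0,0,0.02],
    [-0.08,0.29,0,0,0,0.02]
  ]
}}

```text
time: 14.55
eef_pos: [0.5433, -0.1899, 0.1408]
tcp_rot: [0.0, -0.106, 0.994, -0.0]
contact_force: [1.1, -0.4, -1.5]
width: 0.196
gripper_force: 50.0
```

Call:
{"api": "servo_tool", "payload": {
  "steps": [
    [-0.08,0.28,0,0,0,0.02],
    [-0.07,0.29,0,0,0,0.03],
    [-0.08,0.28,0,0,0,0.02],
    [-0.07,0.29,0,0,0,0.02],
    [-0.08,0.28,0,0,0,0.02],
    [-0.07,0.29,0,0,0,0.03],
    [-0.07,0.29,0,0,0,0.02],
    [-0.07,0.28,0,0,0,0.02]
  ]
}}

```text
time: 15.55
eef_pos: [0.5479, -0.0959, 0.1407]
tcp_rot: [0.0, -0.097, 0.995, -0.0]
contact_force: [-0.9, 0.6, -1.6]
width: 0.195
gripper_force: 50.0
```

Call:
{"api": "servo_tool", "payload": {
  "steps": [
    [-0.08,0.29,0,0,0,0.02],
    [-0.07,0.28,0,0,0,0.03],
    [-0.07,0.29,0,0,0,0.02],
    [-0.07,0.29,0,0,0,0.02],
    [-0.06,0.28,0,0,0,0.02],
    [-0.07,0.29,0,0,0,0.03],
    [-0.07,0.29,0,0,0,0.02],
    [-0.07,0.28,0,0,0,0.02]
  ]
}}

```text
time: 16.55
eef_pos: [0.5531, -0.0018, 0.1407]
tcp_rot: [0.0, -0.087, 0.996, -0.0]
contact_force: [0.6, -0.4, -2.1]
width: 0.193
gripper_force: 50.0
```

Call:
{"api": "servo_tool", "payload": {
  "steps": [
    [-0.06,0.29,0,0,0,0.03],
    [-0.07,0.29,0,0,0,0.02],
    [-0.06,0.28,0,0,0,0.02],
    [-0.07,0.29,0,0,0,0.02],
    [-0.06,0.29,0,0,0,0.03],
    [-0.06,0.29,0,0,0,0.02],
    [-0.06,0.29,0,0,0,0.02],
    [-0.07,0.28,0,0,0,0.02]
  ]
}}

```text
time: 17.55
eef_pos: [0.558, 0.0923, 0.1407]
tcp_rot: [0.0, -0.078, 0.997, 0.0]
contact_force: [-0.1, -0.6, -1.3]
width: 0.19
gripper_force: 50.0
```

```bash
python3 - <<'E'
from h import *
s=read_state();print(s['time'],s['eef_pos'],s['tcp_rot'],s['contact_force'])
E
python3 plan.py .5651 .2004 .14 7.65 8;python3 plan.py .5651 .2004 .14 7.65 16
```

```text
17.55 [0.5579574  0.09234644 0.14071892] [ 1.01148861e-05 -7.78269931e-02  9.96966880e-01  8.13493077e-06] [-0.11834888 -0.59637208 -1.27281794]
max [0.08 0.34 0.01 0.   0.   0.03] t 17.55
[[-0.07,0.33,0,0,0,0.03],[-0.08,0.33,0,0,0,0.02],[-0.07,0.33,0.01,0,0,0.03],[-0.07,0.33,0,0,0,0.03],[-0.07,0.33,0,0,0,0.02],[-0.07,0.33,0,0,0,0.03],[-0.07,0.34,0.01,0,0,0.03],[-0.07,0.33,0,0,0,0.02]]
max [0.04 0.17 0.01 0.   0.   0.02] t 17.55
[[-0.04,0.17,0,0,0,0.01],[-0.03,0.16,0,0,0,0.02],[-0.04,0.17,0,0,0,0.01],[-0.04,0.16,0,0,0,0.01],[-0.03,0.17,0.01,0,0,0.02],[-0.04,0.16,0,0,0,0.01],[-0.04,0.17,0,0,0,0.01],[-0.03,0.16,0,0,0,0.02]]
[[-0.04,0.17,0,0,0,0.01],[-0.03,0.16,0,0,0,0.01],[-0.04,0.17,0,0,0,0.02],[-0.03,0.16,0,0,0,0.01],[-0.04,0.17,0,0,0,0.01],[-0.03,0.17,0.01,0,0,0.02],[-0.03,0.16,0,0,0,0.01],[-0.04,0.17,0,0,0,0.01]]
```

Call:
{"api": "servo_tool", "payload": {
  "steps": [
    [-0.06,0.28,0,0,0,0.03],
    [-0.06,0.28,0,0,0,0.02],
    [-0.06,0.28,0,0,0,0.02],
    [-0.06,0.28,0,0,0,0.03],
    [-0.06,0.28,0,0,0,0.02],
    [-0.06,0.28,0,0,0,0.02],
    [-0.06,0.26,0,0,0,0.02],
    [-0.06,0.24,0,0,0,0.02]
  ]
}}

```text
time: 18.55
eef_pos: [0.5641, 0.1813, 0.1407]
tcp_rot: [-0.0, -0.068, 0.998, -0.0]
contact_force: [0.3, -1.1, -1.6]
width: 0.196
gripper_force: 50.0
```

Call:
{"api": "servo_tool", "payload": {
  "steps": [
    [-0.05,0.2,0,0,0,0.02],
    [-0.03,0.14,0,0,0,0.01],
    [-0.01,0.08,0,0,0,0],
    [0,0.04,0,0,0,0],
    [0,0,0,0,0,0],
    [0,0,0,0,0,0],
    [0,0,0,0,0,0],
    [0,0,0,0,0,0]
  ]
}}

```text
time: 19.55
eef_pos: [0.5652, 0.1993, 0.1407]
tcp_rot: [-0.0, -0.067, 0.998, -0.0]
contact_force: [0.6, -0.4, -0.5]
width: 0.196
gripper_force: 50.0
```

```bash
python3 dish.py .1423 .672 .215 7.65;  python3 - <<'E'
from h import *
c=cam('top'); save('top3.png',cv2.resize(c['img'][140:320,150:390],None,fx=3,fy=3,interpolation=cv2.INTER_CUBIC))
E
```

```text
19.55 [0.56520033 0.19925702 0.14071626] [-2.98607945e-06 -6.68676863e-02  9.97761852e-01 -3.15399605e-06] [ 0.64875482 -0.35849601 -0.4984477 ]Traceback (most recent call last):
  File "dish.py", line 9, in <module>
    k=max(cv2.findContours(m,0,1)[0],key=cv2.contourArea)
ValueError: max() iterable argument is empty
```

View pics/top3.png

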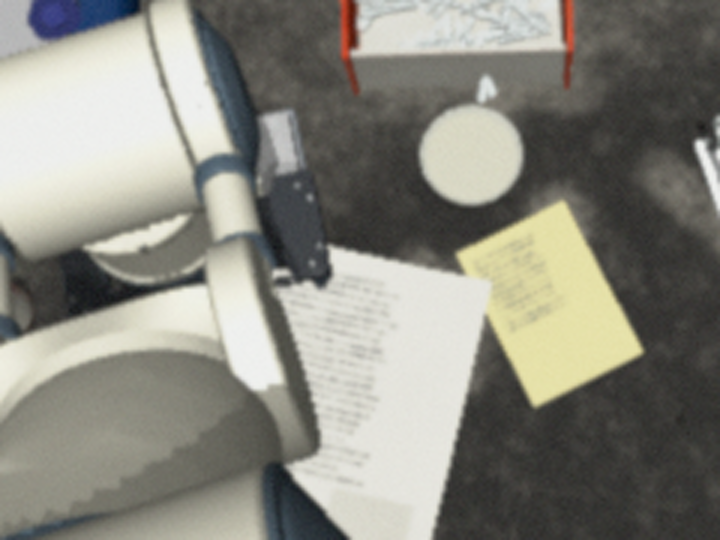

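The arm hides the dish completely from the top camera (crop about 150,130), so I'll measure both the dish and the bearers with the side camera.

```bash
cat > sd.py <<'E'
from h import *; import sys
from scipy.optimize import least_squares
z=float(sys.argv[1]); x,y=map(float,sys.argv[2:4]); yaw=np.radians(float(sys.argv[4])); s=read_state()
T=np.array(s['eef_pos'])*1000;U=np.array([[np.cos(yaw),np.sin(yaw)],[-np.sin(yaw),np.cos(yaw)]])
for n in ('side','top'):
    c=cam(n);P=cloud(c)
    m=((abs(P[...,2]-z)<.005)&(np.hypot(P[...,0]-x,P[...,1]-y)<.055)&(c['range_z']>0)).astype(np.uint8)
    m=cv2.morphologyEx(m,cv2.MORPH_OPEN,np.ones((3,3)))
    if m.sum()<60: print(n,'hidden');continue
    k=max(cv2.findContours(m,0,cv2.CHAIN_APPROX_NONE)[0],key=cv2.contourArea)[:,0]
    w=np.array([ray(c,q.astype(float),z)[:2] for q in k])*1000
    far=cv2.erode(c['range_z'],np.ones((5,5)))  # nearer neighbour -> occluder edge
    d=np.array([c['range_z'][q[1],q[0]]-far[q[1],q[0]] for q in k]); w=w[d<.02]
    g=least_squares(lambda a:np.hypot(w[:,0]-a[0],w[:,1]-a[1])-44,[x*1000,y*1000],loss='soft_l1',f_scale=1).x
    res=np.hypot(*(w-g).T)-44
    print(n,m.sum(),len(w),'dish',g.round(1),'med|res|',np.median(abs(res)).round(2),'from grip',(U@(g-T[:2])).round(1),'z',np.median(P[m>0][:,2]).round(4))
E
python3 sd.py .1423 .672 .215 7.65
python3 - <<'E'
from h import *
P=np.load('side0.npz')['P']; o=np.array([672.1,214.8]);a=np.radians(7.65)
U=np.array([[np.cos(a),np.sin(a)],[-np.sin(a),np.cos(a)]])
q=P[(abs(P[...,2]-.044)<.005)][:,:2]*1000; l=(q-o)@U.T; l=l[(abs(l)<80).all(1)]
for s in(-1,1):
    b=l[l[:,1]*s>15]; print('bearer side cam',len(b),np.percentile(b,[1,99],axis=0).round(1).tolist(), cv2.minAreaRect(b.astype(np.float32)))
E
```

```text
side 407 60 dish [672.2 213.5] med|res| 0.99 from grip [108.   -0.2] z 0.1433
top hidden
bearer side cam 309 [[-55.8, -64.5], [52.8, -29.3]] ((-0.9383316040039062, -47.42733383178711), (114.03893280029297, 37.47116470336914), 0.46643781661987305)
bearer side cam 278 [[-56.8, 24.5], [54.5, 63.0]] ((-0.9385566711425781, 44.45220184326172), (43.9704704284668, 112.6722183227539), 89.2060546875)
```

Call:
{"api": "servo_tool", "payload": {
  "steps": [
    [0.01,0,0.1,0,0,0],
    [0,0,0.2,0,0,0],
    [0,0,0.25,0,0,0],
    [0,0,0.25,0,0,0],
    [0,0,0.25,0,0,0],
    [0,0,0.25,0,0,0],
    [0,0,0.2,0,0,0],
    [0,0,0.15,0,0,0]
  ]
}}

```text
time: 20.75
eef_pos: [0.5647, 0.1993, 0.0742]
tcp_rot: [-0.0, -0.067, 0.998, -0.0]
contact_force: [-0.8, 0.3, -1.7]
width: 0.196
gripper_force: 50.0
```

Call:
{"api": "servo_tool", "payload": {
  "steps": [
    [0,0,0.1,0,0,0],
    [0,0,0.1,0,0,0],
    [0,0,0.07,0,0,0],
    [0,0,0.07,0,0,0],
    [0,0,0.07,0,0,0],
    [0,0,0.07,0,0,0],
    [0,0,0.07,0,0,0],
    [0,0,0.07,0,0,0]
  ]
}}

```text
time: 21.75
eef_pos: [0.5648, 0.1993, 0.0498]
tcp_rot: [0.0, -0.067, 0.998, 0.0]
contact_force: [0.1, 0.2, -1.2]
width: 0.193
gripper_force: 50.0
```

```bash
python3 sd.py .059 .672 .214 7.65
```

```text
side 353 42 dish [670.6 212.9] med|res| 0.77 from grip [106.7  -0.6] z 0.059
top hidden
```

Call:
{"api": "servo_tool", "payload": {
  "steps": [
    [0,0,0.06,0,0,0],
    [0.05,0,0.02,0,0,0],
    [0.15,0,0,0,0,0],
    [0.25,0,0,0,0,0],
    [0.25,0,0,0,0,0],
    [0.25,0,0,0,0,0],
    [0.25,0,0,0,0,0],
    [0.25,0,0,0,0,0]
  ]
}}

```text
time: 22.85
eef_pos: [0.5066, 0.1914, 0.0468]
tcp_rot: [0.0, -0.067, 0.998, -0.0]
contact_force: [-0.2, 0.1, -1.8]
width: 0.193
gripper_force: 50.0
```

Call:
{"api": "servo_tool", "payload": {
  "steps": [
    [0.25,0,0,0,0,0],
    [0.25,0,0,0,0,0],
    [0.25,0,0,0,0,0],
    [0.25,0,0,0,0,0],
    [0.25,0,0,0,0,0],
    [0.25,0,0,0,0,0],
    [0.2,0,0,0,0,0],
    [0.1,0,0,0,0,0]
  ]
}}

```text
time: 23.85
eef_pos: [0.4354, 0.1819, 0.0468]
tcp_rot: [-0.0, -0.067, 0.998, -0.0]
contact_force: [0.5, 0.2, -0.7]
width: 0.196
gripper_force: 50.0
```

```bash
python3 sd.py .059 .672 .214 7.65; python3 plan.py .4326 .1815 .12 7.65 8 .43 -.13 .12 0 24
```

```text
side 446 61 dish [671.4 212.8] med|res| 0.87 from grip [238.   -0.8] z 0.0592
top 900 106 dish [673.  214.9] med|res| 1.3 from grip [239.8   1.1] z 0.0592
max [0.05 0.33 0.23 0.   0.   0.06] t 23.95
[[0.01,0,-0.23,0,0,0],[0.01,0,-0.23,0,0,0],[0.01,0,-0.23,0,0,0],[0.01,0,-0.23,0,0,0],[0.01,0,-0.22,0,0,0],[0.01,0,-0.23,0,0,0],[0.01,0,-0.23,0,0,0],[0.01,0,-0.23,0,0,0.01]]
[[0.05,-0.32,0,0,0,0.05],[0.04,-0.32,0,0,0,0.06],[0.04,-0.32,0,0,0,0.05],[0.04,-0.33,0,0,0,0.05],[0.04,-0.32,0,0,0,0.05],[0.04,-0.32,0,0,0,0.06],[0.03,-0.32,0,0,0,0.05],[0.03,-0.33,0,0,0,0.05]]
[[0.04,-0.32,0,0,0,0.06],[0.03,-0.32,0,0,0,0.05],[0.02,-0.33,0,0,0,0.05],[0.03,-0.32,0,0,0,0.06],[0.02,-0.32,0,0,0,0.05],[0.03,-0.33,0,0,0,0.05],[0.02,-0.32,0,0,0,0.05],[0.01,-0.32,0,0,0,0.06]]
[[0.02,-0.33,0,0,0,0.05],[0.02,-0.32,0,0,0,0.05],[0.01,-0.33,0,0,0,0.06],[0.01,-0.32,0,0,0,0.05],[0.01,-0.32,0,0,0,0.05],[0.01,-0.33,0,0,0,0.05],[0.01,-0.32,0,0,0,0.06],[0,-0.33,0,0,0,0.05]]
```

```bash
python3 plan.py .4326 .1815 .11 7.65 8 .40 -.19 .11 0 24
```

```text
max [0.09 0.39 0.2  0.   0.   0.06] t 23.95
[[0.01,0,-0.2,0,0,0],[0.01,0,-0.2,0,0,0],[0.01,0,-0.19,0,0,0],[0.01,0,-0.2,0,0,0],[0.01,0,-0.2,0,0,0],[0.01,0,-0.2,0,0,0],[0.01,0,-0.19,0,0,0],[0.01,0,-0.2,0,0,0.01]]
[[0.08,-0.38,0,0,0,0.05],[0.09,-0.38,0,0,0,0.06],[0.08,-0.38,0,0,0,0.05],[0.08,-0.38,0,0,0,0.05],[0.07,-0.38,0,0,0,0.05],[0.08,-0.38,0,0,0,0.06],[0.07,-0.38,0,0,0,0.05],[0.07,-0.38,0,0,0,0.05]]
[[0.07,-0.39,0,0,0,0.06],[0.06,-0.38,0,0,0,0.05],[0.07,-0.38,0,0,0,0.05],[0.06,-0.39,0,0,0,0.06],[0.06,-0.38,0,0,0,0.05],[0.06,-0.38,0,0,0,0.05],[0.05,-0.39,0,0,0,0.05],[0.05,-0.38,0,0,0,0.06]]
[[0.05,-0.39,0,0,0,0.05],[0.05,-0.38,0,0,0,0.05],[0.05,-0.39,0,0,0,0.06],[0.04,-0.39,0,0,0,0.05],[0.05,-0.38,0,0,0,0.05],[0.04,-0.39,0,0,0,0.05],[0.04,-0.38,0,0,0,0.06],[0.03,-0.39,0,0,0,0.05]]
```

Call:
{"api": "servo_tool", "payload": {
  "steps": [
    [0.01,0,-0.2,0,0,0],
    [0.01,0,-0.2,0,0,0],
    [0.01,0,-0.2,0,0,0],
    [0.01,0,-0.2,0,0,0],
    [0.01,0,-0.2,0,0,0],
    [0.01,0,-0.2,0,0,0],
    [0.01,0,-0.2,0,0,0],
    [0.01,0,-0.2,0,0,0]
  ]
}}

```text
time: 24.95
eef_pos: [0.4327, 0.1815, 0.1112]
tcp_rot: [-0.0, -0.067, 0.998, -0.0]
contact_force: [0.2, 0.3, -0.4]
width: 0.199
gripper_force: 50.0
```

Call:
{"api": "servo_tool", "payload": {
  "steps": [
    [0.08,-0.38,0,0,0,0.05],
    [0.09,-0.38,0,0,0,0.06],
    [0.08,-0.38,0,0,0,0.05],
    [0.08,-0.38,0,0,0,0.05],
    [0.07,-0.38,0,0,0,0.05],
    [0.08,-0.38,0,0,0,0.06],
    [0.07,-0.38,0,0,0,0.05],
    [0.07,-0.38,0,0,0,0.05]
  ]
}}

```text
time: 25.95
eef_pos: [0.422, 0.0568, 0.1107]
tcp_rot: [0.0, -0.045, 0.999, 0.0]
contact_force: [0.3, 1.0, -1.1]
width: 0.196
gripper_force: 50.0
```

Call:
{"api": "servo_tool", "payload": {
  "steps": [
    [0.07,-0.39,0,0,0,0.06],
    [0.06,-0.38,0,0,0,0.05],
    [0.07,-0.38,0,0,0,0.05],
    [0.06,-0.39,0,0,0,0.06],
    [0.06,-0.38,0,0,0,0.05],
    [0.06,-0.38,0,0,0,0.05],
    [0.05,-0.39,0,0,0,0.05],
    [0.05,-0.38,0,0,0,0.06]
  ]
}}

```text
time: 26.95
eef_pos: [0.4114, -0.067, 0.1107]
tcp_rot: [0.0, -0.022, 1.0, -0.0]
contact_force: [-0.5, -1.0, -1.3]
width: 0.192
gripper_force: 50.0
```

Call:
{"api": "servo_tool", "payload": {
  "steps": [
    [0.05,-0.39,0,0,0,0.05],
    [0.05,-0.38,0,0,0,0.05],
    [0.05,-0.39,0,0,0,0.06],
    [0.04,-0.39,0,0,0,0.05],
    [0.05,-0.38,0,0,0,0.05],
    [0.04,-0.39,0,0,0,0.05],
    [0.04,-0.38,0,0,0,0.06],
    [0.03,-0.39,0,0,0,0.05]
  ]
}}

```text
time: 27.95
eef_pos: [0.4006, -0.191, 0.1107]
tcp_rot: [-0.0, -0.0, 1.0, 0.0]
contact_force: [0.8, 0.4, -1.6]
width: 0.193
gripper_force: 50.0
```

```bash
python3 - <<'E'
from h import *
s=read_state();print(s['time'],s['eef_pos'],s['tcp_rot'],s['contact_force'])
c=cam('top');im=c['img']; hsv=cv2.cvtColor(im,cv2.COLOR_RGB2HSV)
y=cv2.inRange(hsv,(20,70,120),(35,255,255)); v,u=np.where(y[190:290,290:380]>0)
w=np.array([ray(c,(a+290.,b+190.),0)[:2] for a,b in zip(u,v)]); print('note',w.min(0),w.max(0))
E
```

```text
27.95 [ 0.40060238 -0.19097825  0.11069286] [-3.04553498e-05 -2.84436625e-04  9.99999959e-01  1.58215602e-05] [ 0.79860495  0.35505926 -1.56065072]
note [ 0.47334241 -0.12331159] [0.64533107 0.02402001]
```

Call:
{"api": "servo_tool", "payload": {
  "steps": [
    [0,0,0.3,0,0,0],
    [0,0,0.4,0,0,0],
    [0,0,0.4,0,0,0],
    [0,0,0.4,0,0,0],
    [0,0,0.3,0,0,0],
    [0,0,0.2,0,0,0],
    [0,0,0.1,0,0,0],
    [0,0,0.1,0,0,0]
  ]
}}

```text
time: 29.0
eef_pos: [0.4009, -0.19, 0.0227]
tcp_rot: [0.0, -0.001, 1.0, -0.0]
contact_force: [-0.6, -0.5, -0.2]
width: 0.192
gripper_force: 50.0
```

Call:
{"api": "servo_tool", "payload": {
  "steps": [
    [0,0,0.05,0,0,0],
    [0,0,0.04,0,0,0],
    [0,0,0.03,0,0,0],
    [0,0,0.02,0,0,0],
    [0,0,0.01,0,0,0],
    [0,0,0,0,0,0],
    [0,0,0,0,0,0],
    [0,0,0,0,0,0]
  ]
}}

```text
time: 30.0
eef_pos: [0.4007, -0.19, 0.0167]
tcp_rot: [0.0, -0.001, 1.0, -0.0]
contact_force: [0.8, 0.0, -1.0]
width: 0.193
gripper_force: 50.0
```

Call:
{"api": "servo_tool", "payload": {
  "steps": [
    [0,0,0.01,0,0,0],
    [0,0,0,0,0,0],
    [0,0,0,0,0,0],
    [0,0,0,0,0,0],
    [0,0,0,0,0,0],
    [0,0,0,0,0,0],
    [0,0,0,0,0,0],
    [0,0,0,0,0,0]
  ]
}}

```text
time: 31.0
eef_pos: [0.4007, -0.19, 0.0163]
tcp_rot: [0.0, -0.001, 1.0, -0.0]
contact_force: [0.3, -0.5, -0.1]
width: 0.195
gripper_force: 50.0
```

Call:
{"api": "servo_tool", "payload": {
  "steps": [
    [0,0,0,0,0,0],
    [0,0,0,0,0,0],
    [0,0,0,0,0,0],
    [0,0,0,0,0,0],
    [0,0,0,0,0,0],
    [0,0,0,0,0,0],
    [0,0,0,0,0,0],
    [0,0,0,0,0,0]
  ],
  "jaw": 1
}}

```text
time: 32.0
eef_pos: [0.4007, -0.1899, 0.0163]
tcp_rot: [-0.0, -0.001, 1.0, -0.0]
contact_force: [0.2, 0.1, 0.2]
width: 0.996
gripper_force: 0.0
```

Call:
{"api": "servo_tool", "payload": {
  "steps": [
    [0,0,-0.2,0,0,0],
    [0,0,-0.4,0,0,0],
    [0,0,-0.6,0,0,0],
    [0,0,-0.6,0,0,0],
    [0,0,-0.6,0,0,0],
    [0,0,-0.6,0,0,0],
    [0,0,-0.6,0,0,0],
    [0,0,-0.4,0,0,0]
  ]
}}

```text
time: 33.0
eef_pos: [0.4008, -0.19, 0.1779]
tcp_rot: [0.001, -0.0, 1.0, -0.0]
contact_force: [0.2, 0.3, -0.8]
width: 1.002
gripper_force: 0.0
```

Call:
{"api": "servo_tool", "payload": {
  "steps": [
    [0,0.4,0,0,0,0],
    [0,0.5,0,0,0,0],
    [0,0.5,0,0,0,0],
    [0,0.5,0,0,0,0],
    [0,0.5,0,0,0,0],
    [0,0.5,0,0,0,0],
    [0,0.3,0,0,0,0],
    [0,0,0,0,0,0]
  ]
}}

```text
time: 34.0
eef_pos: [0.4002, -0.0611, 0.1761]
tcp_rot: [-0.0, -0.001, 1.0, 0.0]
contact_force: [0.4, -0.2, 0.8]
width: 1.0
gripper_force: 0.0
```

```bash
python3 sd.py .059 .672 .214 7.65;  python3 - <<'E'
from h import *
c=cam('side'); save('side5.png',c['img'])
c=cam('top'); save('top5.png',cv2.resize(c['img'][140:340,170:470],None,fx=2.6,fy=2.6,interpolation=cv2.INTER_CUBIC))
P=cloud(c); m=(P[...,2]>.038)&(P[...,2]<.055)&(abs(P[...,0]-.4)<.06)&(abs(P[...,1]+.19)<.04); print('handle',m.sum(),P[m].mean(0) if m.any() else '')
E
```

```text
side 436 74 dish [671.5 214.2] med|res| 1.45 from grip [305.5 236.7] z 0.0595
top 901 93 dish [671.9 214.9] med|res| 1.04 from grip [306.  237.4] z 0.0589
handle 0
```

View pics/top5.png

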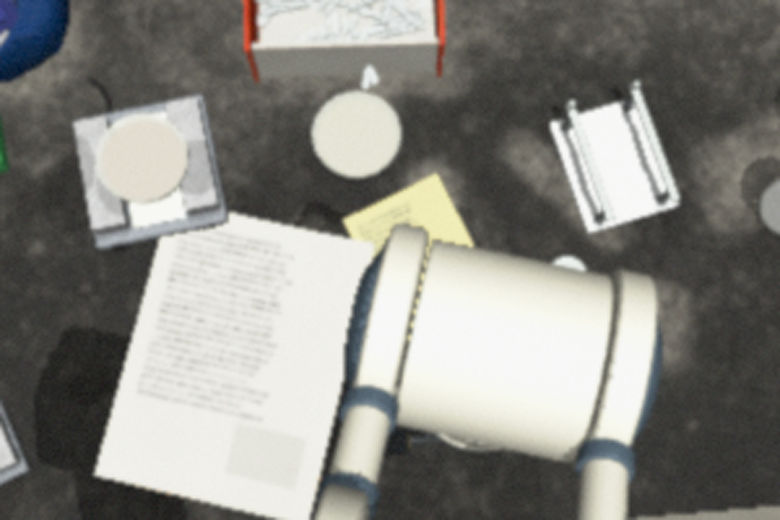

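View pics/side5.png

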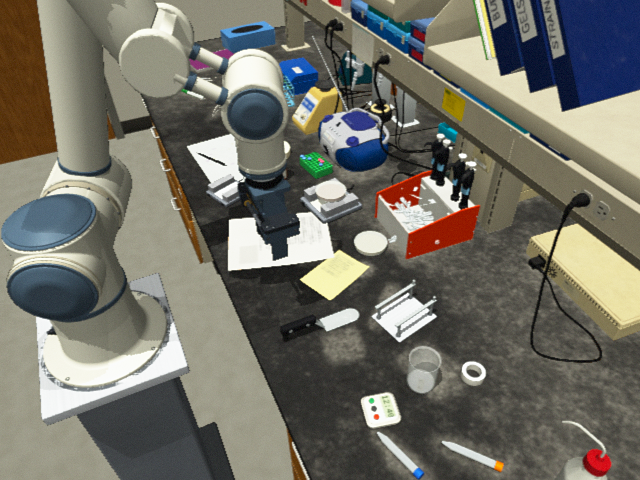

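The dish sits centred on the light box (side view 332,190). The lifter lies flat on bare worktop (side view 320,322), the robot is clear, and the bystanders haven't moved. I'll hand it in.

```bash
python3 -c "
from bench import env; print(env.job_done())"
```

```text
the job is handed in; nothing more can be done
None
```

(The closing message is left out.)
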